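# Move the reagent row to the other rack in the same order

## Robot

A 6-joint arm with a two-finger parallel gripper is mounted at the origin on a cart in front of the work surface, level with it; the furniture and walls round the work are solid. World frame = base frame: x ahead of the robot, y to its left, z up, the work surface at z = 0. Lengths are in m, angles in rad, forces in N, time in s.
With the tool pointing down it reaches from about 0.425 to 1.125 m from the base axis. Payload 14.9 kg.
Tool frame: the origin (TCP) lies on the centre line of the jaws, within the pads' length; the fingertips stand 17 mm ahead of it and the grasp point (between the pads) lies 2 mm behind it; z points along the fingers, x is the direction in which the jaws open and shut, and the axes are right-handed (so a half turn about z gives the same grasp; the last joint's range is limited). The gripper opens to 91 mm and grips with 3 to 60 N. Pads are 32 mm wide; open, the fingers measure 118 mm over their backs; the gripper's body (76 mm by 178 mm) begins 60 mm behind the grasp point.
Start: joints at [-1.203, 0.379, 1.734, -0, 1.028, -0.033], TCP at [0.273, -0.645, 0.231] pointing down, gripper open.
Joint ranges: [-2.77, 2.77], [-0.74, 2.19], [0, 2.66], [-1.06, 4.2], [0.31, 2.87], [-3.08, 3.08]. Speed limits (rad/s): [1.89, 1.89, 2.39, 3.14, 3.14, 3.14].

## Interface

Orientations are given as a unit quaternion [w, x, y, z].
In Python, from cell import env gives the robot as it stands.
- The arm moves only by the tool step_arm, never from a script. Its argument "targets" is one flat list of numbers, 6 for each row, row after row: the shift along the tool's x, y, z in m, then the turn, a rotation vector about the tool's x, y, z in rad. In form: [x, y, z, ax, ay, az, x, y, z, ax, ay, az, ...]. A call has 1 to 20 rows; each row shifts and turns the commanded pose from where the row before left it, along the tool's axes as they then stand; what a row does not reach is not made up. A row lasts 1/8 s, in which the tool goes at most 62.5 mm and 10.7 degrees, less where a joint would pass 70% of its speed; a pose out of reach is approached as far as the arm can. A call is refused whole if a number of a shift passes 0.0625 or a number of a turn 0.188, either way. A call with a gripper value outside its range is refused whole. "jaw" is the finger opening in m, from 0 to 0.0912, set as the call begins (left out, the last holds). The fingers move at their own pace and stop on an object; "grip_force" is the grip in N (left out, the last holds). Time passes only in rows, so rows that do not move let the fingers close. It gives the time, the measured TCP pose, the force and the opening at its end, in the units of the state.
- env.sense(): the state, without advancing time (a new reading comes with each control period).
- env.read_camera(name): name is "scene" or "top"; returns a dict with "frame" (420x560x3 uint8, blue, green, red), "fov_y" (degrees; the focal length in pixels is half the picture's height over the tangent of half this angle, whatever the lens; pixels are square), "cx", "cy" (the principal point, pixels), "pose" (4x4, takes a point from camera to world coordinates). Camera axes: x right, y up, looking along -z (the intrinsics and any distortion apply to the point x, -y, -z); pixel columns grow to the right and rows downward; lengths in m; the calibration is good to about 2 mm. A picture is of the moment at which its call begins. There is no depth.
- env.sign_off(): hands the job in, once; it reports no verdict.
Trained networks look in a picture, given as the dict that the camera call returned (one of the last four; its "shot" number tells which), for a name from the list of things; names that differ only in an ending like _2 or _b are one class to them, and where a whole thing is asked for, a point or a joint stands for the part that bears it (a point fixed in the world has none). Each returns a list of dicts, best first, with "conf" (0 to 1); they miss things now and then, are a little off and sometimes report something else, mostly with a low value. They report only what shows in the picture. A call takes as long as a camera call. They do not tell look-alikes from the thing itself.
- env.recognise(picture, name): "point" ([x, y, z] in m, in world coordinates, good to about 4 mm: the middle of the surface that is visible of it).
- env.trace(picture, name): "region" (420x560 bool, what is visible of it).
The state is a dict: "t": time; "joint_positions": joint angles; "qd": joint speeds; "tau": joint torques, N m; "eef_pos": TCP position; "orientation": TCP orientation; "force": force on the tool from outside, world axes, zero at the start; "torque": the same for the moment, N m; "opening": opening from 0.0 (shut) to 1.0 (fully open).
Only numpy, scipy, OpenCV 4.12 (cv2) and the standard library are available. Lean on these libraries where they do the work, as an engineer would, in place of code of your own. Each camera call takes 0.05 s, during which the arm holds its last target.

## Task

Move the row of four containers from the loaded rack to the empty rack, one at a time and in the same order counted from each rack's knob: begin with the container nearest the knob of its rack and set it in the pocket nearest the knob of the empty rack, then the next one into the next pocket, and so on along the row. Stand each one upright, down in its pocket, and do not upset those already placed. Leave the forceps and the pen where they lie.

Things in the scene. Friction and masses are not known exactly. Their poses are not given: they have to be found in the camera images.
- big_dropper_mid (a point): Large brown dropper bottle with a black teat, upright, round, 39 mm wide up to 72 mm, neck 23 mm wide, 108 mm high in all. Its position is given at its centre, half-way up. All four are loose, weigh 40 to 85 g, and stand at the start in rack_full, in an order that changes from start to start.
- small_dropper_mid (a point): Small dropper bottle, upright, round, 29 mm wide up to 50 mm, neck 23 mm wide up to 58 mm, then a teat 16 mm wide; 77 mm high in all. Its position is given at its centre, half-way up. All four are loose, weigh 40 to 85 g, and stand at the start in rack_full, in an order that changes from start to start.
- jar_mid (a point): Squat white plastic jar with a press lid, upright, round, 42 mm wide, 55 mm high. Its position is given at its centre, half-way up. All four are loose, weigh 40 to 85 g, and stand at the start in rack_full, in an order that changes from start to start.
- tube_mid (a point): Slim bare aluminium sample tube with a screw top, upright, round, 24 mm wide, 85 mm high. Its position is given at its centre, half-way up. All four are loose, weigh 40 to 85 g, and stand at the start in rack_full, in an order that changes from start to start.
- rack_full: Grey rack fixed to the table: block 252 (its x) x 72 (its y) x 11 mm with four round pockets 58 mm wide, 7 mm deep (floors 4 mm above the table), centres at its x = -93, -31, 31, 93 mm, y = 0; a strip 18 mm wide, 14 mm high at each end. Origin: centre of its underside. Full at the start. Grip across it (along its y), at least 35 mm above the table, so the fingertips clear it.
- rack_empty: Grey rack fixed to the table: block 252 (its x) x 72 (its y) x 11 mm with four round pockets 58 mm wide, 7 mm deep (floors 4 mm above the table), centres at its x = -93, -31, 31, 93 mm, y = 0; a strip 18 mm wide, 14 mm high at each end. Origin: centre of its underside. Empty at the start: the target.
- knob_full: Fixed grey strip 18 x 72 x 14 mm at one end of rack_full, bearing a black knob 17 mm wide, top 34 mm above the table; the strip at the other end has none. Origin: under the knob, on the table, on the rack's centre line, 135 mm from its centre: pocket centres lie 42, 104, 166 and 228 mm from it. Either end of the rack may have it.
- knob_empty: Fixed grey strip 18 x 72 x 14 mm at one end of rack_empty, bearing a black knob 17 mm wide, top 34 mm above the table; the strip at the other end has none. Origin: under the knob, on the table, on the rack's centre line, 135 mm from its centre: pocket centres lie 42, 104, 166 and 228 mm from it. Either end of the rack may have it.
- forceps: Steel forceps 14 x 135 x 9 mm lying flat between the racks, long along its own y. A bystander. Origin: centre of its underside.
- pen: Ballpoint pen 11 x 145 x 9 mm lying flat to the right of the racks, long along its own y. A bystander. Origin: centre of its underside.
There are look-alikes about, which are no part of the job. Leave any orange look-alike of the part that bears jar_mid alone.

How it is judged:
By the outcome, as a careful person would: the job done as asked, in the order asked, and still so for the second after the job is handed in, with the robot touching nothing.
It also fails if it takes over 102 s, if anything falls off the work surface, if the arm or the gripper's body presses on something with over 40 N, if the wrist force passes 120 N, or if a joint passes its speed limit or range.

## Working session

There is one attempt and no reset: what is moved stays moved. The work goes in short steps, Python scripts to look and compute and a tool call to move; the robot and the scene stay as the last step left them, time stands still between calls to the robot, and variables do not carry over. Pictures are saved under pics/ and viewed, and the job is handed in when it is done.

Besides the shell and the picture viewer there is one more tool, called as name(argument=value, ...), one argument or row to a line, values as JSON. step_arm: Moves the arm, as the interface text tells. Its arguments: {"type":"object","properties":{"targets":{"type":"array","items":{"type":"number"}},"jaw":{"type":"number"},"grip_force":{"type":"number"}},"required":["targets"]}

```bash
mkdir -p pics; ls
python3 - <<'E'
from cell import env
import cv2,pickle
s=env.sense();print({k:s[k] for k in('t','eef_pos','orientation','opening','force')})
d={}
for n in('scene','top'):
    p=env.read_camera(n);d[n]=p;cv2.imwrite(f'pics/{n}0.png',p['frame']);print(n,p['fov_y'],p['cx'],p['cy'],p['pose'],[k for k in p])
    for o in('big_dropper_mid','small_dropper_mid','jar_mid','tube_mid','rack_full','knob_full','knob_empty','rack_empty','forceps','pen'):
        print(o,[(r['point'],r['conf']) for r in env.recognise(p,o)][:4])
pickle.dump(d,open('p0.pkl','wb'))
print(env.sense()['t'])
E
```

```text
pics
{'t': 0.0, 'eef_pos': array([ 0.2729638 , -0.64419576,  0.23031892]), 'orientation': array([-2.92862238e-04,  8.33716756e-01, -5.52192088e-01, -4.26788024e-04]), 'opening': 1.0017629513598916, 'force': array([ 0.0272085 , -0.08668374, -0.01040773])}
scene 53.6640369664613 277.21548606358806 207.17552040977571 [[ 0.54763995  0.43092834 -0.71721074 -0.16346963]
 [-0.83648917  0.2620978  -0.48123863 -0.68294715]
 [-0.0194      0.86348451  0.50400212  0.53079058]
 [ 0.          0.          0.          1.        ]] ['frame', 'fov_y', 'cx', 'cy', 'pose', 'shot']
big_dropper_mid [([0.4836, -0.0579, 0.0526], 0.79), ([0.476, -0.4953, 0.0064], 0.4)]
small_dropper_mid [([0.5985, -0.1014, 0.0396], 0.5)]
jar_mid [([0.5146, 0.0425, 0.0351], 0.85), ([0.5337, -0.0765, 0.0418], 0.8), ([0.667, -0.2609, 0.035], 0.69), ([0.3942, -0.2094, 0.0391], 0.69)]
tube_mid [([0.6473, -0.121, 0.0468], 0.79)]
rack_full [([0.5725, -0.0981, 0.0082], 0.73), ([0.4771, -0.4954, 0.0056], 0.65)]
knob_full [([0.4438, -0.0425, 0.0117], 0.59)]
knob_empty [([0.5909, -0.1013, 0.0416], 0.63), ([0.606, -0.4006, 0.011], 0.45)
[... 353 characters left out ...]
         0.          0.          1.        ]] ['frame', 'fov_y', 'cx', 'cy', 'pose', 'shot']
big_dropper_mid [([0.4905, -0.0545, 0.0642], 0.78)]
small_dropper_mid [([0.5969, -0.0907, 0.0568], 0.69), ([0.5431, -0.0768, 0.0571], 0.39)]
jar_mid [([0.5256, 0.0477, 0.0526], 0.79), ([0.4063, -0.1991, 0.0571], 0.77), ([0.6771, -0.2493, 0.0599], 0.74), ([0.5409, -0.0754, 0.0595], 0.62)]
tube_mid [([0.6547, -0.1193, 0.0837], 0.61)]
rack_full [([0.5809, -0.0853, 0.0081], 0.78)]
knob_full [([0.4441, -0.035, 0.0123], 0.61), ([0.4895, -0.0546, 0.0674], 0.21)]
knob_empty [([0.6122, -0.3938, 0.0146], 0.82)]
rack_empty [([0.4877, -0.343, 0.0058], 0.69)]
forceps []
pen [([0.4808, -0.4877, 0.0075], 0.55)]
1.1
```

View pics/scene0.png

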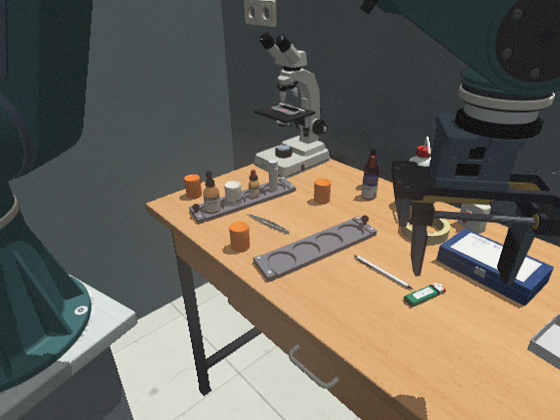

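View pics/top0.png

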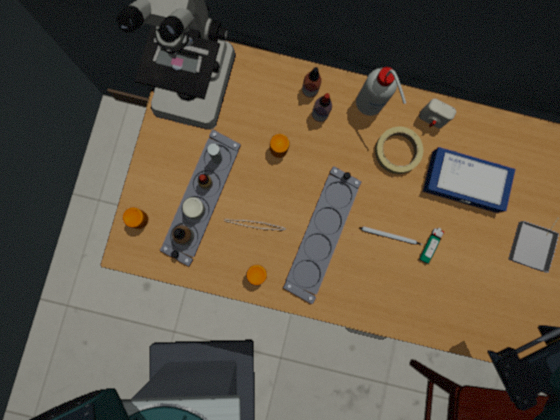

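```bash
cat > h.py <<'E'
import numpy as np,cv2
def K(p):
    f=p['frame'].shape[0]/2/np.tan(np.radians(p['fov_y'])/2);return f,p['cx'],p['cy']
def proj(p,X):
    X=np.atleast_2d(X);T=np.linalg.inv(p['pose']);c=X@T[:3,:3].T+T[:3,3];f,cx,cy=K(p)
    return np.c_[cx+f*c[:,0]/-c[:,2],cy+f*-c[:,1]/-c[:,2]]
def ray(p,u,v,z):
    f,cx,cy=K(p);d=p['pose'][:3,:3]@np.array([(u-cx)/f,-(v-cy)/f,-1]);o=p['pose'][:3,3]
    return o+d*(z-o[2])/d[2]
E
python3 - <<'E'
import pickle,cv2
d=pickle.load(open('p0.pkl','rb'));f=d['top']['frame']
cv2.imwrite('pics/c1.png',cv2.resize(f[125:275,110:260],None,fx=4,fy=4,interpolation=cv2.INTER_CUBIC))
cv2.imwrite('pics/c2.png',cv2.resize(f[160:310,250:400],None,fx=4,fy=4,interpolation=cv2.INTER_CUBIC))
f=d['scene']['frame']
cv2.imwrite('pics/c3.png',cv2.resize(f[140:290,170:390],None,fx=3.6,fy=3.6,interpolation=cv2.INTER_CUBIC))
E
```

```text
(no output)
```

View pics/c1.png

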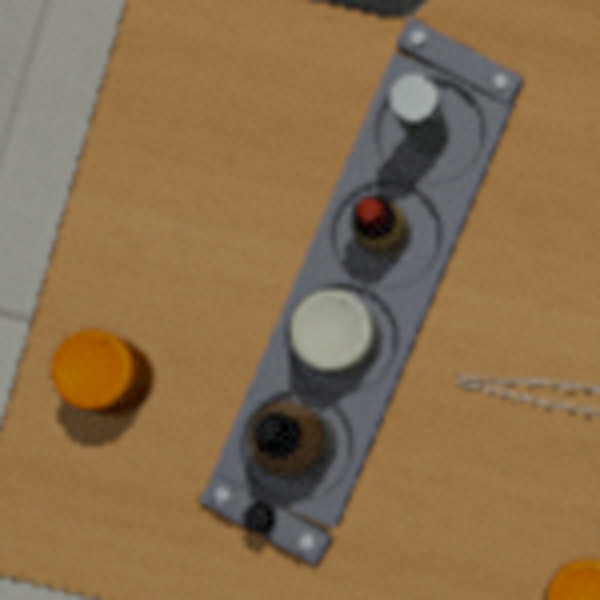

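View pics/c2.png

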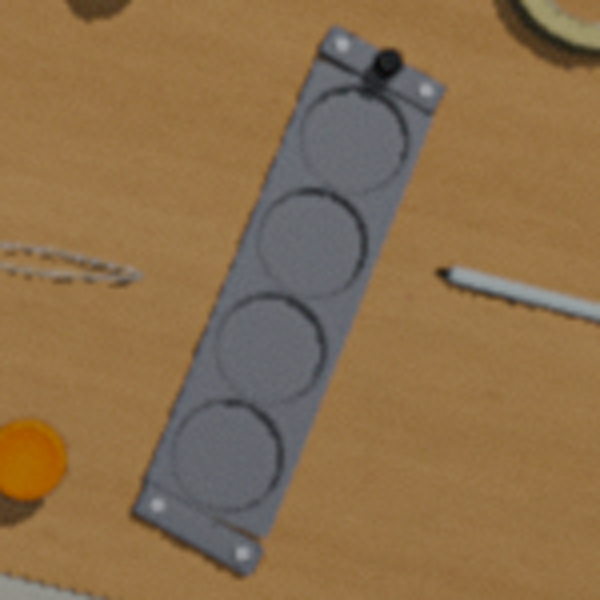

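View pics/c3.png

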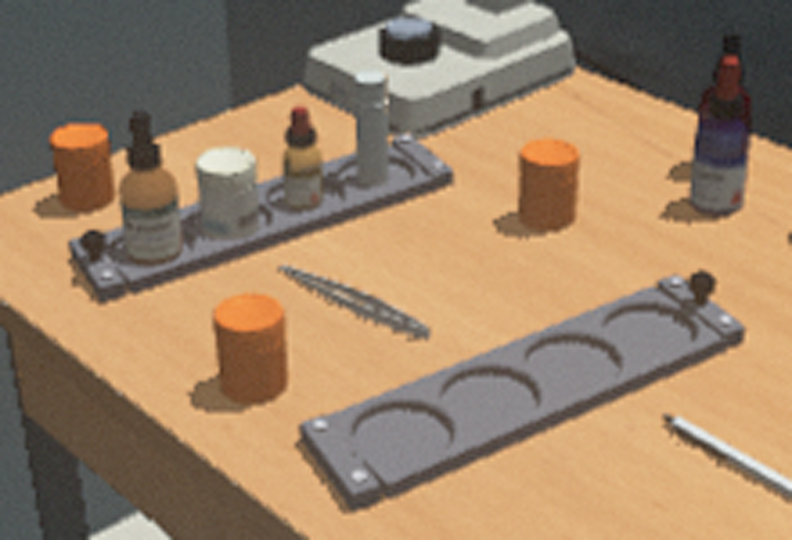

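```bash
cat > fit.py <<'E'
import pickle,numpy as np
from scipy.optimize import least_squares
from h import *
d=pickle.load(open('p0.pkl','rb'));P=d['top'];S=d['scene']
c=lambda u,v,o,k=4:((u+.5)/k-.5+o[0],(v+.5)/k-.5+o[1])
# corner order (x,y): a=(+144? far)  measured
data={'full':([(408,18),(523,80),(322,565),(203,500)],(110,125)),
 'empty':([(334,27),(445,90),(247,577),(133,512)],(250,160))}
sc={'full':[(390,145) and None]*4}
racks={}
L=np.array([[.144,.036],[.144,-.036],[-.144,-.036],[-.144,.036]])
def world(q,l,z):
    cs,sn=np.cos(q[2]),np.sin(q[2]);return np.c_[q[0]+cs*l[:,0]-sn*l[:,1],q[1]+sn*l[:,0]+cs*l[:,1],np.full(len(l),z)]
for n,(pts,o) in data.items():
    uv=np.array([c(u,v,o) for u,v in pts])
    r=least_squares(lambda q:(proj(P,world(q,L,.014))-uv).ravel(),[.55,-.2,-.3])
    racks[n]=r.x;print(n,r.x.round(4),np.degrees(r.x[2]).round(2),r.fun.round(2))
    f=P['frame'].copy();g=cv2.resize(f,None,fx=4,fy=4,interpolation=cv2.INTER_CUBIC);fs=cv2.resize(S['frame'],None,fx=4,fy=4,interpolation=cv2.INTER_CUBIC)
    for im,p,off,sz,nm in((g,P,o,(600,600),'t'),(fs,S,(190,160) if n=='full' else (245,205),(600,560),'s')):
        def dr(w,close=True):
            q=((proj(p,w)+.5)*4-.5).round().astype(int).reshape(-1,1,2);cv2.polylines(im,[q],close,(0,255,0),1)
        dr(world(r.x,L,.014))
        t=np.linspace(0,2*np.pi,60)
        for x in(-.093,-.031,.031,.093): dr(world(r.x,np.c_[x+.029*np.cos(t),.029*np.sin(t)],.011))
        x0,y0=off[0]*4,off[1]*4
        cv2.imwrite(f'pics/fit_{n}_{nm}.png',im[y0:y0+sz[1],x0:x0+sz[0]])
pickle.dump(racks,open('racks.pkl','wb'))
E
python3 fit.py
python3 - <<'E'
import cv2,numpy as np
a=[cv2.imread(f'pics/fit_{n}_{m}.png') for n in('full','empty') for m in('t','s')]
for i,n in enumerate(('full','empty')):
    t=cv2.resize(a[2*i],(400,400));s=cv2.resize(a[2*i+1],(400,373));s=cv2.copyMakeBorder(s,0,27,0,0,0);cv2.imwrite(f'pics/ff_{n}.png',np.hstack([t,s]))
E
```

```text
full [ 0.576  -0.0848 -0.4011] -22.98 [ 0.01  1.06  1.56 -2.35  0.1  -1.2  -1.59  2.38]
empty [ 0.4895 -0.3455 -0.4291] -24.58 [-0.54  1.05  1.8  -1.75  0.75 -1.01 -1.95  1.64]
```

View pics/ff_full.png

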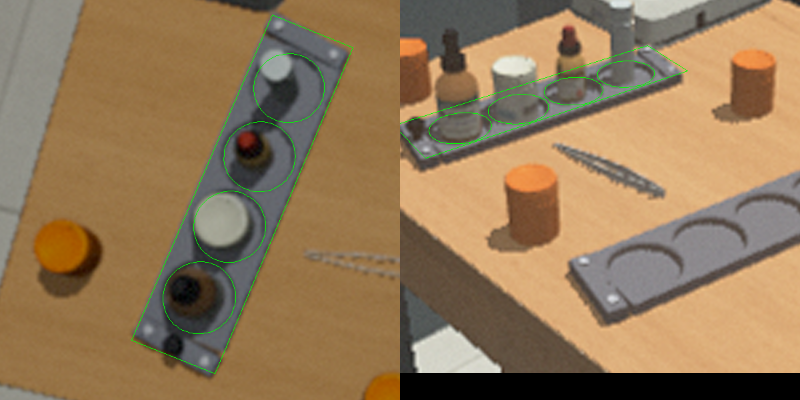

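View pics/ff_empty.png

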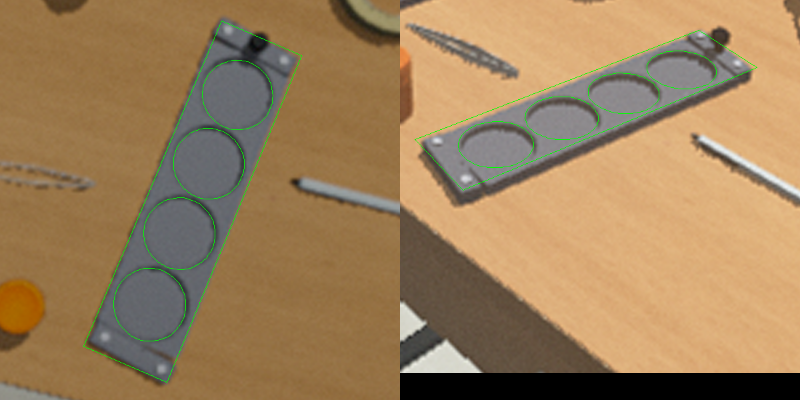

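```bash
cat > obj.py <<'E'
import numpy as np,cv2,pickle
from scipy.optimize import minimize
from h import *
PROF={'big_dropper_mid':[(0,.0195),(.072,.0195),(.08,.0115),(.095,.0115),(.097,.008),(.108,.006)],
'small_dropper_mid':[(0,.0145),(.050,.0145),(.0505,.0115),(.058,.0115),(.0585,.008),(.077,.006)],
'jar_mid':[(0,.021),(.055,.021)],'tube_mid':[(0,.012),(.085,.012)]}
def sil(p,n,xy,z0=.004,k=4):
    t=np.linspace(0,2*np.pi,40,endpoint=False);m=np.zeros((420*k,560*k),np.uint8)
    pr=PROF[n]
    for (h1,r1),(h2,r2) in zip(pr,pr[1:]):
        w=np.r_[np.c_[xy[0]+r1*np.cos(t),xy[1]+r1*np.sin(t),np.full(40,z0+h1)],np.c_[xy[0]+r2*np.cos(t),xy[1]+r2*np.sin(t),np.full(40,z0+h2)]]
        q=((proj(p,w)+.5)*k-.5).round().astype(np.int32);cv2.fillConvexPoly(m,cv2.convexHull(q.reshape(-1,1,2)),1)
    return m>0
def fit(views,n,x0,z0=.004):
    big=[(p,cv2.resize(r.astype(np.uint8),None,fx=4,fy=4,interpolation=cv2.INTER_LINEAR)>0) for p,r in views]
    def c(xy):
        return sum(1-(s:=sil(p,n,xy,z0)).__and__(r).sum()/(s|r).sum() for p,r in big)
    o=minimize(c,x0,method='Nelder-Mead',options=dict(initial_simplex=[x0,[x0[0]+.008,x0[1]],[x0[0],x0[1]+.008]],xatol=2e-4,fatol=1e-4))
    return o.x,o.fun
E
python3 - <<'E'
import pickle
from cell import env
from obj import *
d=pickle.load(open('p0.pkl','rb'));R=pickle.load(open('racks.pkl','rb'))
init={'big_dropper_mid':(.486,-.056),'jar_mid':(.541,-.076),'small_dropper_mid':(.597,-.095),'tube_mid':(.655,-.119)}
out={}
for n,x0 in init.items():
    v={}
    for c in d:
        best=None
        for r in env.trace(d[c],n):
            ys,xs=np.nonzero(r['region']);u=proj(d[c],[*x0,.04])[0]
            if np.hypot(xs.mean()-u[0],ys.mean()-u[1])<15: best=r['region'];print(n,c,r['conf'],best.sum());break
        v[c]=best
    vs=[(d[c],v[c]) for c in v if v[c] is not None]
    for s in ([vs]+[[a] for a in vs]):
        x,f=fit(s,n,x0);print('  ',len(s),x.round(4),round(f,3))
        if s is vs: out[n]=x
q=R['full']
for n,x in out.items():
    dx=x-q[:2];c,s=np.cos(q[2]),np.sin(q[2]);print(n,'rack frame',(np.array([c*dx[0]+s*dx[1],-s*dx[0]+c*dx[1]])*1e3).round(1))
pickle.dump(out,open('objs.pkl','wb'))
q=R['empty']
for x in(.093,.031,-.031,-.093):print('pocket',q[0]+x*np.cos(q[2]),q[1]+x*np.sin(q[2]))
for n in R:
  for s in(1,-1):print(n,'knob end',s,proj(d['top'],[R[n][0]+s*.135*np.cos(R[n][2]),R[n][1]+s*.135*np.sin(R[n][2]),.025]))
# gripper body
e=env.sense();print(e['t'])
f=d['scene']['frame'].copy()
tx=np.array([.39,-.921]);ty=np.array([-.921,-.39])
for col,(a,b) in(((0,255,0),(.089,.038)),((0,0,255),(.038,.089))):
    w=[[*(e['eef_pos'][:2]+sa*a*tx+sb*b*ty),e['eef_pos'][2]+.062+.002*0] for sa,sb in((1,1),(1,-1),(-1,-1),(-1,1))]
    cv2.polylines(f,[proj(d['scene'],w).round().astype(int).reshape(-1,1,2)],True,col,1)
cv2.imwrite('pics/grip.png',cv2.resize(f[100:300,340:560],None,fx=3,fy=3))
E
```

```text
big_dropper_mid scene 0.6 505
big_dropper_mid top 0.89 348
   2 [ 0.4898 -0.0523] 0.344
   1 [ 0.4862 -0.0562] 0.202
   1 [ 0.4897 -0.0517] 0.145
jar_mid scene 0.75 452
jar_mid top 0.78 407
   2 [ 0.546 -0.072] 0.168
   1 [ 0.546  -0.0748] 0.074
   1 [ 0.5457 -0.0713] 0.053
small_dropper_mid scene 0.6 237
small_dropper_mid top 0.56 193
   2 [ 0.6051 -0.0942] 0.341
   1 [ 0.605 -0.095] 0.199
   1 [ 0.605  -0.0938] 0.133
tube_mid scene 0.85 319
tube_mid top 0.51 195
   2 [ 0.6608 -0.1185] 0.371
   1 [ 0.657  -0.1229] 0.166
   1 [ 0.6594 -0.118 ] 0.157
big_dropper_mid rack frame [-92.1  -3.7]
jar_mid rack frame [-32.6   0.1]
small_dropper_mid rack frame [30.4  2.7]
tube_mid rack frame [91.2  2.1]
pocket 0.574060315986729 -0.38417436165071633
pocket 0.5176801713371931 -0.35838135311550623
pocket 0.4613000266876574 -0.33258834458029607
pocket 0.4049198820381216 -0.30679533604508596
full knob end 1 [[224.8304107  138.52096646]]
full knob end -1 [[175.26364862 254.20149377]]
empty knob end 1 [[346.99631352 176.58918511]]
empty knob end -1 [[298.59136337 292.34185749]]
1.5
```

View pics/grip.png

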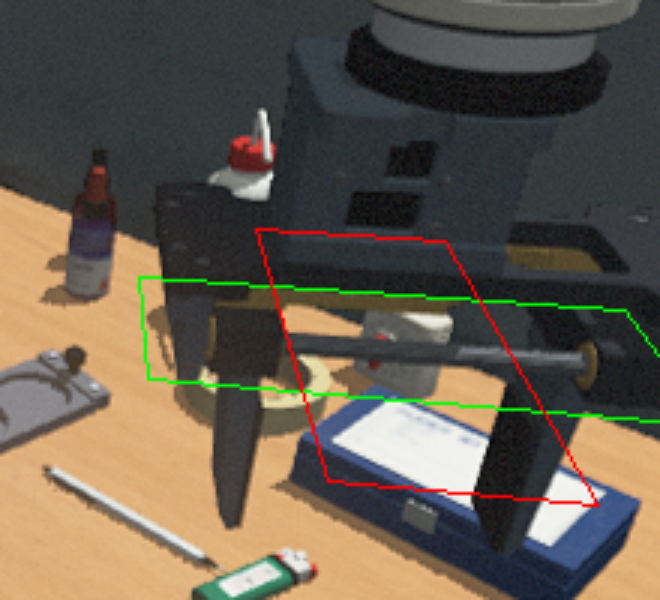

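step_arm(
  targets=[0,0,0,0,0,0.16,0,0,0,0,0,0.16,0,0,0,0,0,0.16,0,0,0,0,0,0.16,0,0,0,0,0,0.161],
  jaw=0.0912,
  grip_force=15,
)

```text
t: 2.12
eef_pos: [0.2731, -0.6445, 0.2309]
orientation: [0.0, -0.55, 0.835, 0.0]
force: [1.1, -0.1, -1.1]
opening: 1.0
```

```bash
cat > go.py <<'E'
import sys,numpy as np
from cell import env
from scipy.spatial.transform import Rotation as Ro
# go.py x y z yaw_deg nrows : tool-frame delta from measured pose
a=list(map(float,sys.argv[1:4]));s=env.sense();q=s['orientation'];R=Ro.from_quat([q[1],q[2],q[3],q[0]]).as_matrix()
yaw=np.degrees(np.arctan2(R[1,0],R[0,0]));d=R.T@(np.array(a)-s['eef_pos'])
print('t',s['t'],'pos',s['eef_pos'].round(4),'yaw',yaw.round(2),'tilt',np.degrees(np.arccos(-R[2,2])).round(2),'open',round(s['opening']*91.2,1),'F',s['force'].round(1),'q6',s['joint_positions'][5].round(2))
print('tool delta',d.round(4),'norm',np.linalg.norm(d).round(4))
if len(sys.argv)>4:print('turn z',np.radians(yaw-float(sys.argv[4])).round(4))
E
python3 go.py .489 -.053 .20 -113
```

```text
t 2.125 pos [ 0.2731 -0.6445  0.2309] yaw -113.23 tilt 0.0 open 91.2 F [ 1.1 -0.1 -1.1] q6 0.77
tool delta [-0.6287  0.035   0.0309] norm 0.6305
turn z -0.0041
```

step_arm(
  targets=[-0.0314,0.00175,0.0015,0,0,0,-0.0314,0.00175,0.0015,0,0,0,-0.0314,0.00175,0.0015,0,0,0,-0.0314,0.00175,0.0015,0,0,0,-0.0314,0.00175,0.0015,0,0,0,-0.0314,0.00175,0.0015,0,0,0,-0.0314,0.00175,0.0015,0,0,0,-0.0314,0.00175,0.0015,0,0,0,-0.0314,0.00175,0.0015,0,0,0,-0.0314,0.00175,0.0015,0,0,0,-0.0314,0.00175,0.0015,0,0,0,-0.0314,0.00175,0.0015,0,0,0,-0.0314,0.00175,0.0015,0,0,0,-0.0314,0.00175,0.0015,0,0,0,-0.0314,0.00175,0.0015,0,0,0,-0.0314,0.00175,0.0015,0,0,0,-0.0314,0.00175,0.0015,0,0,0,-0.0314,0.00175,0.0015,0,0,0,-0.0314,0.00175,0.0015,0,0,0,0,0,0,0,0,0],
)

```text
t: 4.62
eef_pos: [0.4753, -0.0808, 0.2025]
orientation: [0.0, -0.553, 0.833, -0.0]
force: [-0.5, 0.8, -1.1]
opening: 0.996
```

```bash
python3 go.py .489 -.053 .058 -113
```

```text
t 4.625 pos [ 0.4753 -0.0808  0.2025] yaw -112.8 tilt 0.01 open 90.9 F [-0.5  0.8 -1.1] q6 1.75
tool delta [-0.0309 -0.0018  0.1445] norm 0.1478
turn z 0.0035
```

step_arm(
  targets=[-0.0155,-0.0009,0,0,0,0,-0.0155,-0.0009,0,0,0,0,0,0,0.03,0,0,0,0,0,0.03,0,0,0,0,0,0.03,0,0,0,0,0,0.02,0,0,0,0,0,0.02,0,0,0,0,0,0.0145,0,0,0,0,0,0,0,0,0,0,0,0,0,0,0],
)

```text
t: 5.88
eef_pos: [0.4891, -0.0543, 0.0585]
orientation: [0.0, -0.552, 0.834, -0.0]
force: [-0.4, 0.1, 0.9]
opening: 0.998
```

```bash
python3 go.py .489 -.053 .058 -113
python3 - <<'E'
from cell import env
import cv2,numpy as np
a=env.read_camera('scene')['frame'][110:260,150:350];b=env.read_camera('top')['frame'][130:280,110:310]
cv2.imwrite('pics/g1.png',cv2.resize(np.hstack([a,b]),None,fx=2,fy=2,interpolation=cv2.INTER_CUBIC))
E
```

```text
t 5.875 pos [ 0.4891 -0.0543  0.0585] yaw -112.93 tilt 0.04 open 91.1 F [-0.4  0.1  0.9] q6 1.81
tool delta [-0.0011  0.0006  0.0005] norm 0.0014
turn z 0.0012
```

View pics/g1.png

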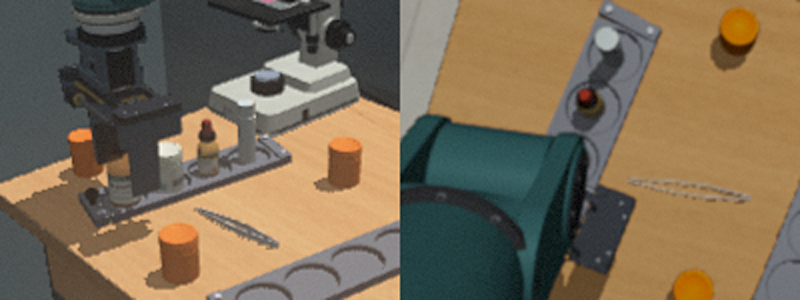

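Gripper straddles the big dropper (scene crop, around (120,180)); the fingers are clear of the jar. Closing.

step_arm(
  targets=[0,0,0,0,0,0,0,0,0,0,0,0,0,0,0,0,0,0,0,0,0,0,0,0,0,0,0,0,0,0,0,0,0,0,0,0,0,0,0,0,0,0,0,0,0,0,0,0],
  jaw=0.02,
  grip_force=15,
)

```text
t: 6.98
eef_pos: [0.4886, -0.0543, 0.0579]
orientation: [-0.0, -0.552, 0.834, 0.0]
force: [0.2, -0.6, 0.3]
opening: 0.425
```

```bash
python3 go.py .489 -.053 .058 -113
```

```text
t 6.975 pos [ 0.4886 -0.0543  0.0579] yaw -112.93 tilt 0.0 open 38.7 F [ 0.2 -0.6  0.3] q6 1.81
tool delta [-0.0013  0.0002 -0.0001] norm 0.0014
turn z 0.0012
```

step_arm(
  targets=[0,0,-0.01,0,0,0,0,0,-0.02,0,0,0,0,0,-0.03,0,0,0,0,0,-0.03,0,0,0,0,0,0,0,0,0],
)

```text
t: 7.6
eef_pos: [0.4899, -0.0545, 0.1503]
orientation: [0.002, -0.552, 0.834, -0.001]
force: [1.0, 0.2, -0.4]
opening: 0.421
```

```bash
python3 go.py .574 -.384 .148 -113
```

```text
t 7.6 pos [ 0.4899 -0.0545  0.1503] yaw -112.93 tilt 0.24 open 38.4 F [ 1.   0.2 -0.4] q6 1.81
tool delta [ 0.2708 -0.2058  0.0028] norm 0.3401
turn z 0.0013
```

step_arm(
  targets=[0.0193,-0.0147,0,0,0,0,0.0193,-0.0147,0,0,0,0,0.0193,-0.0147,0,0,0,0,0.0193,-0.0147,0,0,0,0,0.0193,-0.0147,0,0,0,0,0.0193,-0.0147,0,0,0,0,0.0193,-0.0147,0,0,0,0,0.0193,-0.0147,0,0,0,0,0.0193,-0.0147,0,0,0,0,0.0193,-0.0147,0,0,0,0,0.0193,-0.0147,0,0,0,0,0.0193,-0.0147,0,0,0,0,0.0193,-0.0147,0,0,0,0,0.0193,-0.0147,0,0,0,0,0,0,0,0,0,0,0,0,0,0,0,0],
)

```text
t: 9.6
eef_pos: [0.5727, -0.3831, 0.1477]
orientation: [-0.0, -0.552, 0.834, 0.0]
force: [0.5, 0.8, -0.7]
opening: 0.418
```

```bash
python3 go.py .574 -.384 .059 -113;  python3 - <<'E'
from cell import env
import cv2,numpy as np
a=env.read_camera('scene')['frame'][60:290,220:420];b=env.read_camera('top')['frame'][110:340,200:400]
cv2.imwrite('pics/g2.png',cv2.resize(np.hstack([a,b]),None,fx=2,fy=2,interpolation=cv2.INTER_CUBIC))
E
```

```text
t 9.6 pos [ 0.5727 -0.3831  0.1477] yaw -112.93 tilt 0.04 open 38.1 F [ 0.5  0.8 -0.7] q6 1.35
tool delta [ 0.0003 -0.0016  0.0887] norm 0.0887
turn z 0.0012
```

View pics/g2.png

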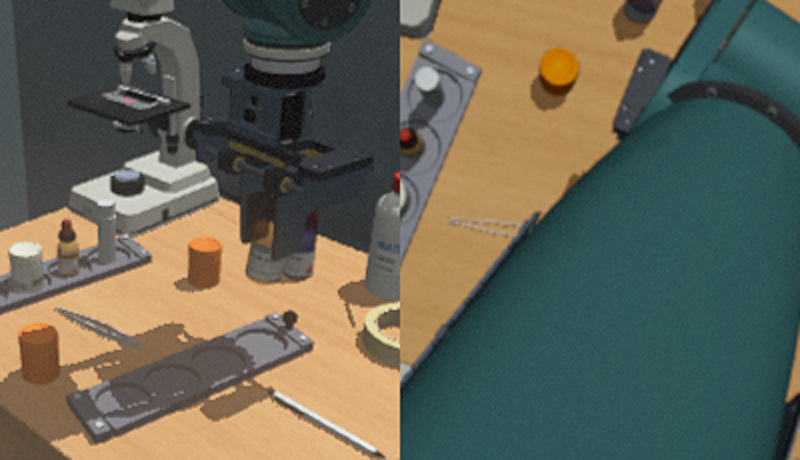

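step_arm(
  targets=[0,-0.0015,0.025,0,0,0,0,0,0.025,0,0,0,0,0,0.02,0,0,0,0,0,0.01,0,0,0,0,0,0.006,0,0,0,0,0,0.003,0,0,0,0,0,0,0,0,0,0,0,0,0,0,0],
)

```text
t: 10.7
eef_pos: [0.5745, -0.3841, 0.0595]
orientation: [0.0, -0.552, 0.834, -0.0]
force: [-0.5, 1.0, -1.4]
opening: 0.419
```

```bash
python3 go.py .574 -.384 .058 -113;  python3 - <<'E'
from cell import env
import cv2,numpy as np
a=env.read_camera('scene')['frame'][110:290,220:420]
cv2.imwrite('pics/g3.png',cv2.resize(a,None,fx=3,fy=3,interpolation=cv2.INTER_CUBIC))
E
```

```text
t 10.7 pos [ 0.5745 -0.3841  0.0595] yaw -112.93 tilt 0.04 open 38.2 F [-0.5  1.  -1.4] q6 1.35
tool delta [0.0001 0.0005 0.0015] norm 0.0016
turn z 0.0012
```

View pics/g3.png

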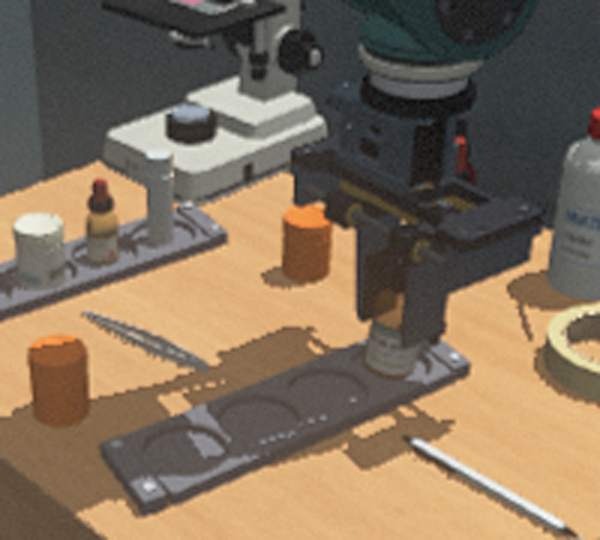

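step_arm(
  targets=[0,0,0.0015,0,0,0,0,0,0,0,0,0],
)

```text
t: 11.0
eef_pos: [0.5746, -0.3841, 0.0578]
orientation: [0.0, -0.552, 0.834, -0.0]
force: [-0.0, -0.6, 3.2]
opening: 0.419
```

step_arm(
  targets=[0,0,0,0,0,0,0,0,0,0,0,0,0,0,0,0,0,0,0,0,0,0,0,0,0,0,0,0,0,0,0,0,-0.01,0,0,0,0,0,-0.02,0,0,0,0,0,-0.03,0,0,0,0,0,-0.03,0,0,0,0,0,0,0,0,0],
  jaw=0.0912,
)

```text
t: 12.25
eef_pos: [0.5758, -0.3849, 0.1515]
orientation: [0.001, -0.552, 0.834, -0.002]
force: [0.5, -0.1, -0.5]
opening: 1.001
```

```bash
python3 go.py .546 -.073 .148 -113;  python3 - <<'E'
from cell import env
import cv2,numpy as np
a=env.read_camera('scene')['frame'][110:290,180:420]
cv2.imwrite('pics/g4.png',cv2.resize(a,None,fx=3,fy=3,interpolation=cv2.INTER_CUBIC))
E
```

```text
t 12.25 pos [ 0.5758 -0.3849  0.1515] yaw -112.93 tilt 0.31 open 91.3 F [ 0.5 -0.1 -0.5] q6 1.35
tool delta [-0.2757  0.149   0.0024] norm 0.3134
turn z 0.0012
```

View pics/g4.png

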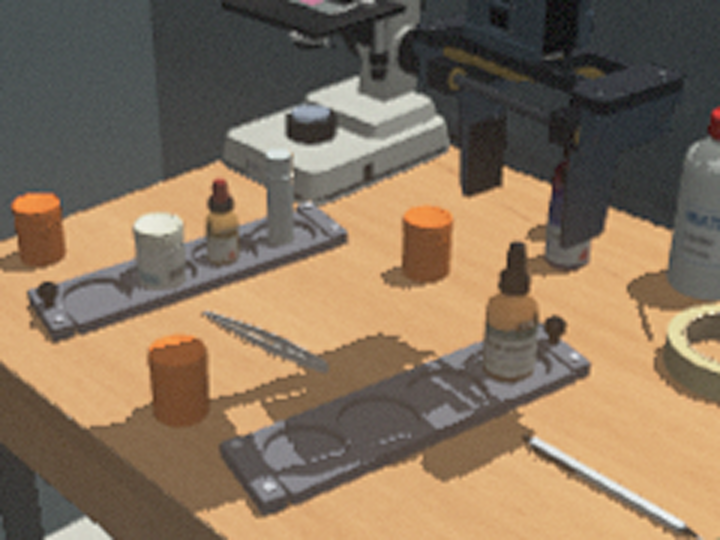

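step_arm(
  targets=[0,0,0,0,0,0,-0.023,0.0124,0,0,0,0,-0.023,0.0124,0,0,0,0,-0.023,0.0124,0,0,0,0,-0.023,0.0124,0,0,0,0,-0.023,0.0124,0,0,0,0,-0.023,0.0124,0,0,0,0,-0.023,0.0124,0,0,0,0,-0.023,0.0124,0,0,0,0,-0.023,0.0124,0,0,0,0,-0.023,0.0124,0,0,0,0,-0.023,0.0124,0,0,0,0,-0.023,0.0124,0,0,0,0,0,0,0,0,0,0,0,0,0,0,0,0],
)

```text
t: 14.18
eef_pos: [0.5449, -0.0717, 0.1476]
orientation: [0.0, -0.553, 0.833, -0.0]
force: [-0.6, -0.0, -0.1]
opening: 0.997
```

```bash
python3 go.py .546 -.073 .04 -113
```

```text
t 14.175 pos [ 0.5449 -0.0717  0.1476] yaw -112.9 tilt 0.02 open 90.9 F [-0.6 -0.  -0.1] q6 1.8
tool delta [ 0.0008 -0.0015  0.1076] norm 0.1076
turn z 0.0017
```

step_arm(
  targets=[0.001,-0.0015,0.025,0,0,0,0,0,0.025,0,0,0,0,0,0.025,0,0,0,0,0,0.02,0,0,0,0,0,0.0126,0,0,0,0,0,0,0,0,0,0,0,0,0,0,0],
)

```text
t: 15.05
eef_pos: [0.5462, -0.0733, 0.0404]
orientation: [0.0, -0.552, 0.834, -0.0]
force: [-0.5, 0.7, -0.2]
opening: 0.996
```

step_arm(
  targets=[0,0,0,0,0,0,0,0,0,0,0,0,0,0,0,0,0,0,0,0,0,0,0,0,0,0,0,0,0,0,0,0,0,0,0,0,0,0,0,0,0,0,0,0,0,0,0,0],
  jaw=0.02,
)

```text
t: 16.05
eef_pos: [0.5458, -0.0732, 0.0398]
orientation: [0.0, -0.552, 0.834, 0.0]
force: [0.0, 0.4, 0.3]
opening: 0.459
```

```bash
python3 go.py .5177 -.3584 .04 -113;  python3 - <<'E'
from cell import env
import cv2,numpy as np
a=env.read_camera('scene')['frame'][110:290,180:420]
cv2.imwrite('pics/g5.png',cv2.resize(a,None,fx=3,fy=3,interpolation=cv2.INTER_CUBIC))
E
```

```text
t 16.05 pos [ 0.5458 -0.0732  0.0398] yaw -112.93 tilt 0.0 open 41.8 F [0.  0.4 0.3] q6 1.8
tool delta [ 2.736e-01 -8.520e-02 -2.000e-04] norm 0.2866
turn z 0.0012
```

View pics/g5.png

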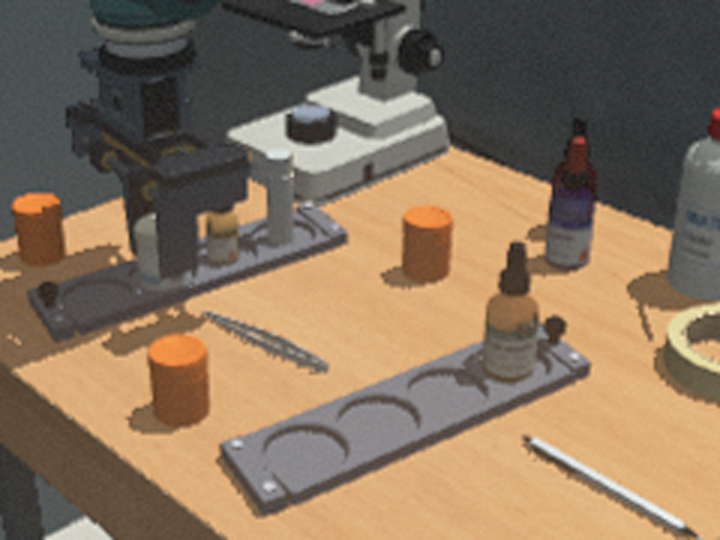

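step_arm(
  targets=[0,0,-0.01,0,0,0,0,0,-0.03,0,0,0,0,0,-0.03,0,0,0,0,0,-0.03,0,0,0,0.0228,-0.0071,0,0,0,0,0.0228,-0.0071,0,0,0,0,0.0228,-0.0071,0,0,0,0,0.0228,-0.0071,0,0,0,0,0.0228,-0.0071,0,0,0,0,0.0228,-0.0071,0,0,0,0,0.0228,-0.0071,0,0,0,0,0.0228,-0.0071,0,0,0,0,0.0228,-0.0071,0,0,0,0,0.0228,-0.0071,0,0,0,0,0.0228,-0.0071,0,0,0,0,0.0228,-0.0071,0,0,0,0,0,0,0,0,0,0,0,0,0,0,0,0,0,0,0,0,0,0],
)

```text
t: 18.48
eef_pos: [0.5177, -0.3578, 0.1398]
orientation: [-0.0, -0.553, 0.833, 0.0]
force: [0.5, 1.1, -0.5]
opening: 0.458
```

```bash
python3 go.py .5177 -.3584 .04 -113
```

```text
t 18.475 pos [ 0.5177 -0.3578  0.1398] yaw -112.9 tilt 0.02 open 41.7 F [ 0.5  1.1 -0.5] q6 1.33
tool delta [ 0.0006 -0.0003  0.0998] norm 0.0998
turn z 0.0018
```

step_arm(
  targets=[0.0005,0,0.025,0,0,0,0,0,0.025,0,0,0,0,0,0.025,0,0,0,0,0,0.012,0,0,0,0,0,0.007,0,0,0,0,0,0.004,0,0,0,0,0,0,0,0,0,0,0,0,0,0,0],
)

```text
t: 19.48
eef_pos: [0.5177, -0.3591, 0.0424]
orientation: [0.0, -0.552, 0.834, -0.0]
force: [0.7, -0.4, -0.4]
opening: 0.461
```

```bash
python3 go.py .5177 -.3584 .04 -113;  python3 - <<'E'
from cell import env
import cv2,numpy as np
a=env.read_camera('scene')['frame'][110:290,180:420]
cv2.imwrite('pics/g6.png',cv2.resize(a,None,fx=3,fy=3,interpolation=cv2.INTER_CUBIC))
E
```

```text
t 19.475 pos [ 0.5177 -0.3591  0.0424] yaw -112.93 tilt 0.05 open 42.1 F [ 0.7 -0.4 -0.4] q6 1.33
tool delta [-0.0006  0.0003  0.0024] norm 0.0025
turn z 0.0013
```

View pics/g6.png

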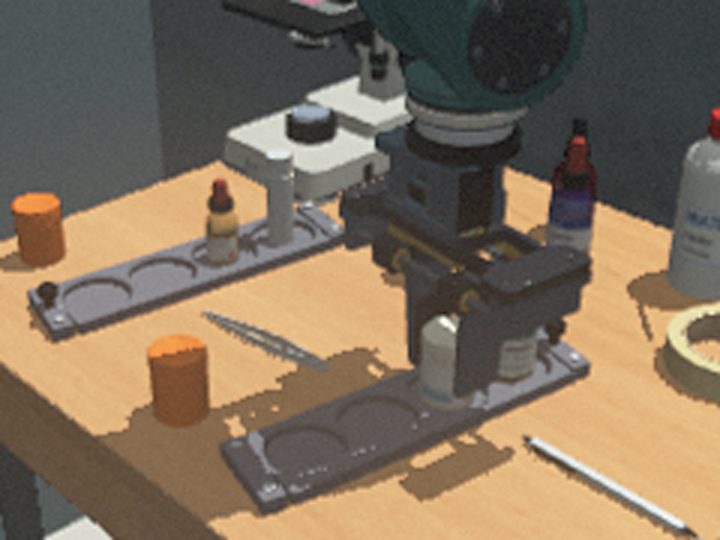

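step_arm(
  targets=[0,0,0.0012,0,0,0,0,0,0.001,0,0,0,0,0,0,0,0,0],
)

```text
t: 19.9
eef_pos: [0.5176, -0.359, 0.0398]
orientation: [0.0, -0.552, 0.834, -0.0]
force: [-0.2, 0.4, 2.6]
opening: 0.454
```

step_arm(
  targets=[0,0,0,0,0,0,0,0,0,0,0,0,0,0,0,0,0,0,0,0,0,0,0,0,0,0,0,0,0,0,0,0,-0.01,0,0,0,0,0,-0.025,0,0,0,0,0,-0.035,0,0,0,0,0,-0.038,0,0,0,0,0,0,0,0,0,0,0,0,0,0,0],
  jaw=0.0912,
)

```text
t: 21.28
eef_pos: [0.5172, -0.3587, 0.1475]
orientation: [-0.0, -0.552, 0.834, 0.0]
force: [0.8, 0.8, -0.4]
opening: 1.004
```

```bash
python3 go.py .605 -.0945 .148 -113;  python3 - <<'E'
from cell import env
import cv2,numpy as np
a=env.read_camera('scene')['frame'][110:290,180:420]
cv2.imwrite('pics/g7.png',cv2.resize(a,None,fx=3,fy=3,interpolation=cv2.INTER_CUBIC))
E
```

```text
t 21.275 pos [ 0.5172 -0.3587  0.1475] yaw -112.93 tilt 0.0 open 91.6 F [ 0.8  0.8 -0.4] q6 1.33
tool delta [-0.2775  0.0221 -0.0004] norm 0.2784
turn z 0.0012
```

View pics/g7.png

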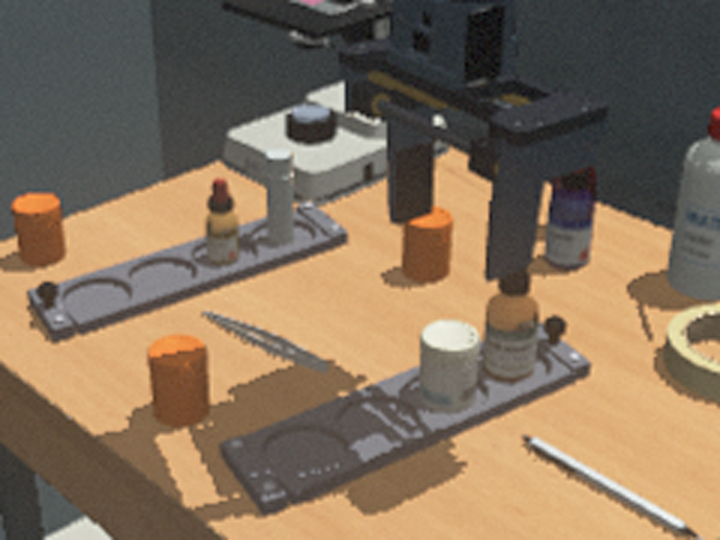

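step_arm(
  targets=[-0.0231,0.0018,0,0,0,0,-0.0231,0.0018,0,0,0,0,-0.0231,0.0018,0,0,0,0,-0.0231,0.0018,0,0,0,0,-0.0231,0.0018,0,0,0,0,-0.0231,0.0018,0,0,0,0,-0.0231,0.0018,0,0,0,0,-0.0231,0.0018,0,0,0,0,-0.0231,0.0018,0,0,0,0,-0.0231,0.0018,0,0,0,0,-0.0231,0.0018,0,0,0,0,-0.0231,0.0018,0,0,0,0,0,0,0,0,0,0,0,0,0,0,0,0],
)

```text
t: 23.08
eef_pos: [0.6054, -0.095, 0.1476]
orientation: [-0.0, -0.553, 0.833, 0.0]
force: [0.9, -0.7, 0.4]
opening: 0.998
```

```bash
python3 go.py .605 -.0945 .04 -113
python3 - <<'E'
import pickle
from h import *
d=pickle.load(open('p0.pkl','rb'))['top']
print('base',ray(d,205,125,.03),'base near left',ray(d,155,115,.03))
for z in(.12,.18,.24):print('stage',z,ray(d,140,88,z),ray(d,210,97,z), 'knob', ray(d,228,30,z))
E
```

```text
t 23.075 pos [ 0.6054 -0.095   0.1476] yaw -112.9 tilt 0.01 open 91.0 F [ 0.9 -0.7  0.4] q6 1.78
tool delta [-0.0003  0.0006  0.1076] norm 0.1076
turn z 0.0018
base [ 0.72952648 -0.09523382  0.03      ] base near left [0.75295102 0.0124914  0.03      ]
stage 0.12 [0.77805526 0.02248989 0.12      ] [ 0.75847242 -0.11560186  0.12      ] knob [ 0.89992933 -0.15243072  0.12      ]
stage 0.18 [0.75394441 0.00707016 0.18      ] [ 0.73566146 -0.12185519  0.18      ] knob [ 0.8677286  -0.15623938  0.18      ]
stage 0.24 [ 0.72983357 -0.00834956  0.24      ] [ 0.71285051 -0.12810851  0.24      ] knob [ 0.83552787 -0.16004804  0.24      ]
```

Run:
```python
import pickle
from h import *
d=pickle.load(open('p0.pkl','rb'))
a=cv2.resize(d['top']['frame'][0:133,110:243],(532,532),interpolation=cv2.INTER_CUBIC)
b=cv2.resize(d['scene']['frame'][60:193,245:345],None,fx=4,fy=4,interpolation=cv2.INTER_CUBIC)[:532]
a=cv2.resize(a,(400,400));b=cv2.resize(b,(301,400));cv2.imwrite('pics/mic.png',np.hstack([a,b]))
```

```text
(no output)
```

View pics/mic.png

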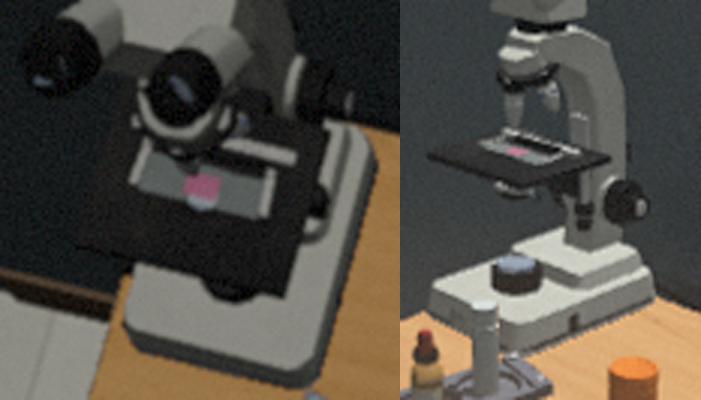

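Run:
```python
import pickle
from h import *
d=pickle.load(open('p0.pkl','rb'))
T,S=d['top'],d['scene']
zs=np.linspace(.05,.4,351)
def tri(a,b):
    e=[np.linalg.norm(proj(S,ray(T,*a,z))[0]-b) for z in zs];i=np.argmin(e);return zs[i],e[i]
z,e=tri((177.2,62.2),(284.2,110.5));print(z,e,ray(T,177.2,62.2,z))
c=[ray(T,136,82.4,z),ray(T,205.4,98.7,z)];print(c)
# eyepieces top px (48,75)->, (180,85)
for u in((48,60),(180,75)):
  for z in(.3,.35,.4):print('eye',z,ray(T,u[0]/3.008+110,u[1]/3.008,z))
print('scope base',ray(T,125/3+110,345/3,.02),ray(T,310/3+110,385/3,.02))
```

```text
0.174 0.9754738217476018 [ 0.80665775 -0.05992529  0.174     ]
[array([0.76731657, 0.01617464, 0.174     ]), array([ 0.73469655, -0.11266249,  0.174     ])]
eye 0.3 [8.20781938e-01 5.42747282e-04 3.00000000e-01]
eye 0.35 [ 0.79274239 -0.01398626  0.35      ]
eye 0.4 [ 0.76470284 -0.02851527  0.4       ]
eye 0.3 [ 0.81215727 -0.06992752  0.3       ]
eye 0.35 [ 0.78471343 -0.07958912  0.35      ]
eye 0.4 [ 0.7572696  -0.08925073  0.4       ]
scope base [0.75641698 0.0219519  0.02      ] [ 0.72497386 -0.1122302   0.02      ]
```

step_arm(
  targets=[0,0.0005,0.025,0,0,0,0,0,0.025,0,0,0,0,0,0.025,0,0,0,0,0,0.02,0,0,0,0,0,0.0136,0,0,0,0,0,0,0,0,0,0,0,0,0,0,0],
)

```text
t: 23.95
eef_pos: [0.6056, -0.0951, 0.0397]
orientation: [0.0, -0.552, 0.834, -0.0]
force: [0.4, -0.6, 0.8]
opening: 1.0
```

step_arm(
  targets=[0,0,0,0,0,0,0,0,0,0,0,0,0,0,0,0,0,0,0,0,0,0,0,0,0,0,0,0,0,0,0,0,0,0,0,0,0,0,0,0,0,0,0,0,0,0,0,0],
  jaw=0.015,
)

```text
t: 24.95
eef_pos: [0.6051, -0.095, 0.039]
orientation: [0.0, -0.552, 0.834, 0.0]
force: [-0.5, -0.5, 0.5]
opening: 0.306
```

```bash
python3 go.py .4613 -.3326 .04 -113;  python3 - <<'E'
from cell import env
import cv2,numpy as np
a=env.read_camera('scene')['frame'][30:230,180:380];b=env.read_camera('top')['frame'][20:220,110:310]
cv2.imwrite('pics/g8.png',cv2.resize(np.hstack([a,b]),None,fx=2,fy=2,interpolation=cv2.INTER_CUBIC))
E
```

```text
t 24.95 pos [ 0.6051 -0.095   0.039 ] yaw -112.93 tilt 0.0 open 27.9 F [-0.5 -0.5  0.5] q6 1.78
tool delta [ 0.2749  0.0399 -0.001 ] norm 0.2778
turn z 0.0013
```

View pics/g8.png

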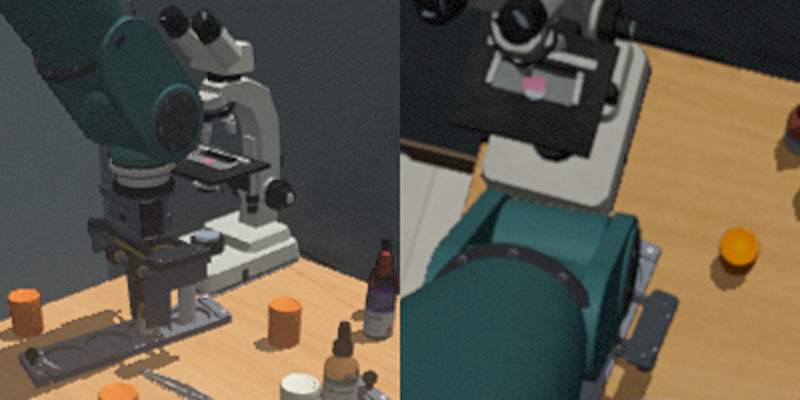

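step_arm(
  targets=[0,0,-0.01,0,0,0,0,0,-0.03,0,0,0,0,0,-0.03,0,0,0,0,0,-0.03,0,0,0,0.0229,0.0033,0,0,0,0,0.0229,0.0033,0,0,0,0,0.0229,0.0033,0,0,0,0,0.0229,0.0033,0,0,0,0,0.0229,0.0033,0,0,0,0,0.0229,0.0033,0,0,0,0,0.0229,0.0033,0,0,0,0,0.0229,0.0033,0,0,0,0,0.0229,0.0033,0,0,0,0,0.0229,0.0033,0,0,0,0,0.0229,0.0033,0,0,0,0,0.0229,0.0033,0,0,0,0,0,0,0,0,0,0,0,0,0,0,0,0,0,0,0,0,0,0],
)

```text
t: 27.42
eef_pos: [0.4615, -0.3321, 0.1388]
orientation: [-0.0, -0.553, 0.833, 0.0]
force: [0.3, 0.4, -1.4]
opening: 0.306
```

```bash
python3 go.py .4613 -.3326 .04 -113
```

```text
t 27.425 pos [ 0.4615 -0.3321  0.1388] yaw -112.91 tilt 0.03 open 27.9 F [ 0.3  0.4 -1.4] q6 1.31
tool delta [ 0.0005 -0.      0.0988] norm 0.0988
turn z 0.0016
```

step_arm(
  targets=[0.0005,0,0.025,0,0,0,0,0,0.025,0,0,0,0,0,0.025,0,0,0,0,0,0.012,0,0,0,0,0,0.007,0,0,0,0,0,0.004,0,0,0,0,0,0,0,0,0,0,0,0,0,0,0],
)

```text
t: 28.42
eef_pos: [0.4616, -0.3333, 0.0415]
orientation: [0.0, -0.552, 0.834, -0.0]
force: [0.1, -0.2, -0.7]
opening: 0.301
```

```bash
python3 go.py .4613 -.3326 .039 -113;  python3 - <<'E'
from cell import env
import cv2,numpy as np
a=env.read_camera('scene')['frame'][110:290,180:420]
cv2.imwrite('pics/g9.png',cv2.resize(a,None,fx=3,fy=3,interpolation=cv2.INTER_CUBIC))
E
```

```text
t 28.425 pos [ 0.4616 -0.3333  0.0415] yaw -112.93 tilt 0.04 open 27.5 F [ 0.1 -0.2 -0.7] q6 1.3
tool delta [-0.0005  0.0006  0.0025] norm 0.0027
turn z 0.0012
```

View pics/g9.png

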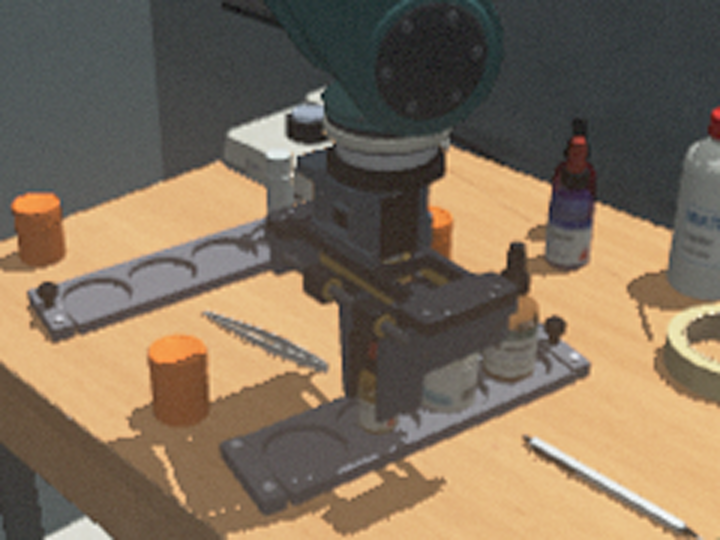

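step_arm(
  targets=[0,0,0.0012,0,0,0,0,0,0.001,0,0,0,0,0,0,0,0,0],
)

```text
t: 28.85
eef_pos: [0.4614, -0.3331, 0.0389]
orientation: [0.0, -0.552, 0.834, -0.0]
force: [-0.2, 0.7, 3.0]
opening: 0.307
```

step_arm(
  targets=[0,0,0,0,0,0,0,0,0,0,0,0,0,0,0,0,0,0,0,0,0,0,0,0,0,0,0,0,0,0,0,0,-0.01,0,0,0,0,0,-0.025,0,0,0,0,0,-0.035,0,0,0,0,0,-0.04,0,0,0,0,0,0,0,0,0,0,0,0,0,0,0],
  jaw=0.0912,
)

```text
t: 30.22
eef_pos: [0.4612, -0.3329, 0.1488]
orientation: [0.0, -0.552, 0.834, -0.0]
force: [-0.4, 0.7, -0.5]
opening: 0.997
```

```bash
python3 go.py .658 -.119 .148 -113;  python3 - <<'E'
from cell import env
import cv2,numpy as np
a=env.read_camera('scene')['frame'][110:290,180:420]
cv2.imwrite('pics/g10.png',cv2.resize(a,None,fx=3,fy=3,interpolation=cv2.INTER_CUBIC))
E
```

```text
t 30.225 pos [ 0.4612 -0.3329  0.1488] yaw -112.93 tilt 0.0 open 90.9 F [-0.4  0.7 -0.5] q6 1.3
tool delta [-0.2737 -0.0979  0.0008] norm 0.2907
turn z 0.0012
```

View pics/g10.png

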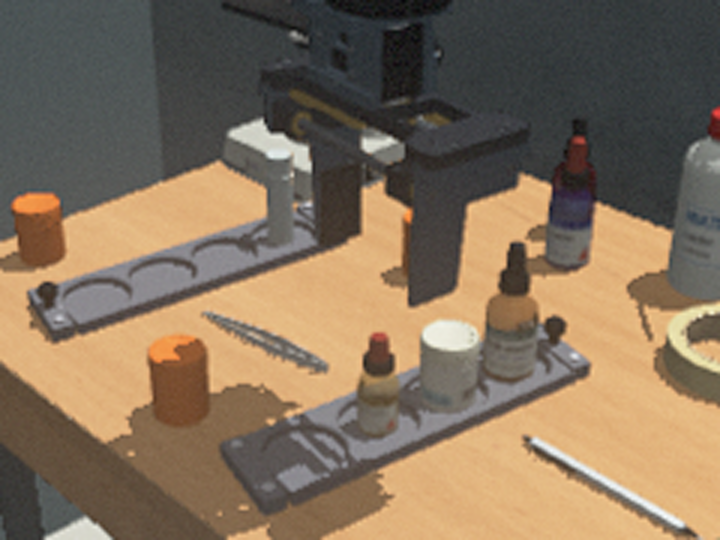

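step_arm(
  targets=[-0.0228,-0.0082,0,0,0,0,-0.0228,-0.0082,0,0,0,0,-0.0228,-0.0082,0,0,0,0,-0.0228,-0.0082,0,0,0,0,-0.0228,-0.0082,0,0,0,0,-0.0228,-0.0082,0,0,0,0,-0.0228,-0.0082,0,0,0,0,-0.0228,-0.0082,0,0,0,0,-0.0228,-0.0082,0,0,0,0,-0.0228,-0.0082,0,0,0,0,-0.0228,-0.0082,0,0,0,0,-0.0228,-0.0082,0,0,0,-0.1,0,0,0,0,0,0,0,0,0,0,0,0],
)

```text
t: 32.02
eef_pos: [0.6584, -0.1194, 0.1487]
orientation: [-0.0, -0.593, 0.805, 0.0]
force: [0.1, -0.7, -0.5]
opening: 0.997
```

```bash
python3 go.py .658 -.119 .05 -113;  python3 - <<'E'
from cell import env
import cv2,numpy as np
a=env.read_camera('scene')['frame'][30:230,180:380];b=env.read_camera('top')['frame'][20:220,110:310]
cv2.imwrite('pics/g11.png',cv2.resize(np.hstack([a,b]),None,fx=2,fy=2,interpolation=cv2.INTER_CUBIC))
E
```

```text
t 32.025 pos [ 0.6584 -0.1194  0.1487] yaw -107.28 tilt 0.03 open 90.9 F [ 0.1 -0.7 -0.5] q6 1.66
tool delta [-0.0003  0.0004  0.0987] norm 0.0987
turn z 0.0998
```

View pics/g11.png

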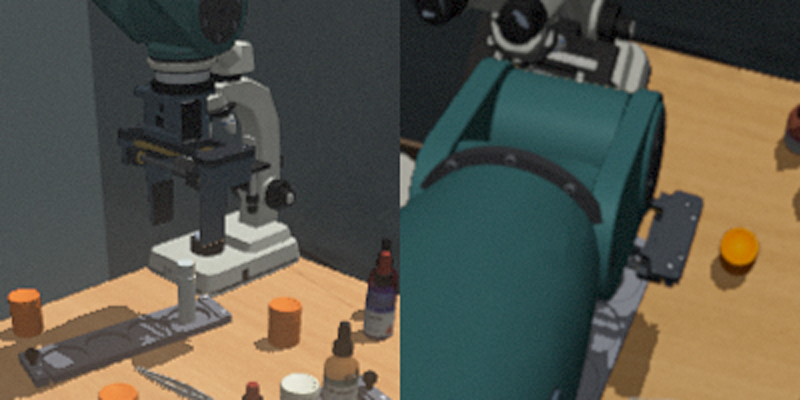

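Run:
```python
import pickle
from h import *
d=pickle.load(open('p0.pkl','rb'))
T,S=d['top'],d['scene']
zs=np.linspace(.05,.6,551)
def tri(a,b):
    e=[np.linalg.norm(proj(S,ray(T,*a,z))[0]-b) for z in zs];i=np.argmin(e);return zs[i],e[i],ray(T,*a,zs[i])
print(tri((126,20),(267,41)),tri((170,26),(284,43)))
# wrist top edge now px: (400+.. )
for u in((500,60),(655,95)):
  px=((u[0]-400)/2+110,u[1]/2+20)
  for z in(.3,.4,.5):print(z,ray(T,*px,z))
```

```text
(np.float64(0.35799999999999993), np.float64(2.3986141790999875), array([ 0.78817179, -0.01637513,  0.358     ])) (np.float64(0.35999999999999993), np.float64(0.5603915850208627), array([ 0.77753919, -0.08177006,  0.36      ]))
0.3 [ 0.76931412 -0.05457045  0.3       ]
0.4 [ 0.72034482 -0.07601509  0.4       ]
0.5 [ 0.67137552 -0.09745974  0.5       ]
0.3 [ 0.73919142 -0.17859962  0.3       ]
0.4 [ 0.69438328 -0.1829108   0.4       ]
0.5 [ 0.64957515 -0.18722198  0.5       ]
```

step_arm(
  targets=[0,0,0.025,0,0,0,0,0,0.025,0,0,0,0,0,0.02,0,0,0,0,0,0.015,0,0,0,0,0,0.0136,0,0,0,0,0,0,0,0,0,0,0,0,0,0,0],
)

```text
t: 33.0
eef_pos: [0.659, -0.1195, 0.0507]
orientation: [0.0, -0.593, 0.805, -0.0]
force: [-0.2, 0.8, 0.6]
opening: 1.003
```

step_arm(
  targets=[0,0,0,0,0,0,0,0,0,0,0,0,0,0,0,0,0,0,0,0,0,0,0,0,0,0,0,0,0,0,0,0,0,0,0,0,0,0,0,0,0,0,0,0,0,0,0,0],
  jaw=0.01,
)

```text
t: 34.0
eef_pos: [0.6586, -0.1194, 0.0502]
orientation: [0.0, -0.593, 0.805, 0.0]
force: [-0.1, 0.6, 0.1]
opening: 0.253
```

step_arm(
  targets=[0,0,-0.01,0,0,0,0,0,-0.03,0,0,0,0,0,-0.03,0,0,0,0,0,-0.03,0,0,0,0,0,0,0,0,0.1,0,0,0,0,0,0],
)

```text
t: 34.75
eef_pos: [0.6587, -0.1195, 0.1511]
orientation: [0.0, -0.553, 0.833, -0.0]
force: [0.3, -0.6, -0.5]
opening: 0.254
```

```bash
python3 go.py .4049 -.3068 .15 -113;  python3 - <<'E'
from cell import env
import cv2,numpy as np
a=env.read_camera('scene')['frame'][80:260,180:420]
cv2.imwrite('pics/g12.png',cv2.resize(a,None,fx=3,fy=3,interpolation=cv2.INTER_CUBIC))
E
```

```text
t 34.75 pos [ 0.6587 -0.1195  0.1511] yaw -112.9 tilt 0.04 open 23.2 F [ 0.3 -0.6 -0.5] q6 1.76
tool delta [0.2713 0.1609 0.0009] norm 0.3154
turn z 0.0017
```

View pics/g12.png

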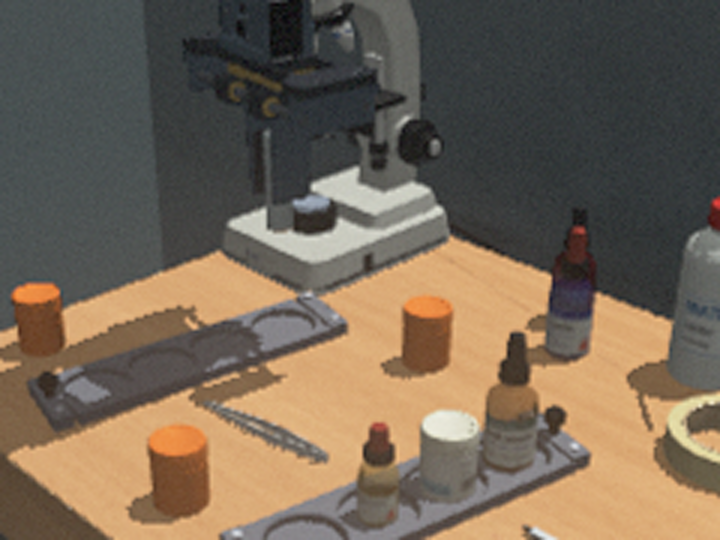

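step_arm(
  targets=[0.0209,0.0124,0,0,0,0,0.0209,0.0124,0,0,0,0,0.0209,0.0124,0,0,0,0,0.0209,0.0124,0,0,0,0,0.0209,0.0124,0,0,0,0,0.0209,0.0124,0,0,0,0,0.0209,0.0124,0,0,0,0,0.0209,0.0124,0,0,0,0,0.0209,0.0124,0,0,0,0,0.0209,0.0124,0,0,0,0,0.0209,0.0124,0,0,0,0,0.0209,0.0124,0,0,0,0,0.0209,0.0124,0,0,0,0,0,0,0,0,0,0,0,0,0,0,0,0,0,0,0,0,0,0],
)

```text
t: 36.8
eef_pos: [0.4046, -0.3066, 0.1503]
orientation: [0.0, -0.553, 0.833, -0.0]
force: [-0.1, 0.1, -0.4]
opening: 0.249
```

```bash
python3 go.py .4049 -.3068 .05 -113
```

```text
t 36.8 pos [ 0.4046 -0.3066  0.1503] yaw -112.9 tilt 0.01 open 22.7 F [-0.1  0.1 -0.4] q6 1.28
tool delta [ 0.     -0.0003  0.1003] norm 0.1003
turn z 0.0018
```

step_arm(
  targets=[0,0,0.025,0,0,0,0,0,0.025,0,0,0,0,0,0.025,0,0,0,0,0,0.012,0,0,0,0,0,0.007,0,0,0,0,0,0.004,0,0,0,0,0,0,0,0,0,0,0,0,0,0,0],
)

```text
t: 37.8
eef_pos: [0.4045, -0.3071, 0.0527]
orientation: [0.0, -0.552, 0.834, -0.0]
force: [-0.3, -0.5, -0.0]
opening: 0.252
```

```bash
python3 go.py .4049 -.3068 .05 -113;  python3 - <<'E'
from cell import env
import cv2,numpy as np
a=env.read_camera('scene')['frame'][110:290,180:420]
cv2.imwrite('pics/g13.png',cv2.resize(a,None,fx=3,fy=3,interpolation=cv2.INTER_CUBIC))
E
```

```text
t 37.8 pos [ 0.4045 -0.3071  0.0527] yaw -112.93 tilt 0.04 open 23.0 F [-0.3 -0.5 -0. ] q6 1.28
tool delta [-0.0004 -0.0002  0.0027] norm 0.0027
turn z 0.0012
```

View pics/g13.png

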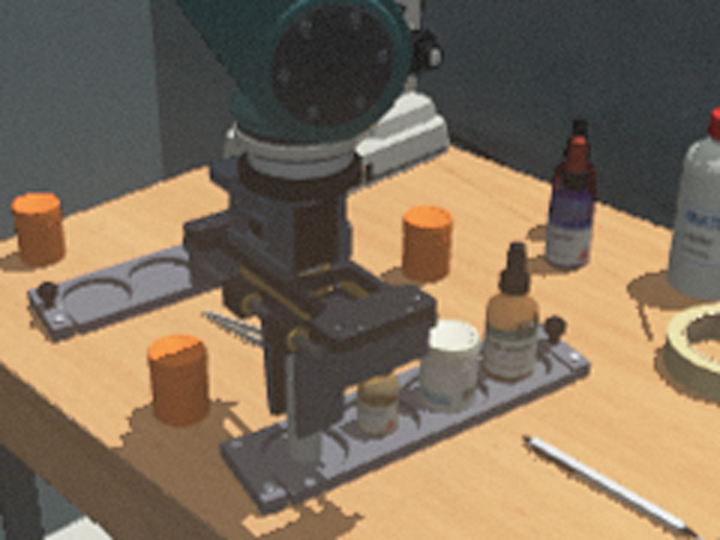

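step_arm(
  targets=[0,0,0.0012,0,0,0,0,0,0.001,0,0,0,0,0,0,0,0,0],
)

```text
t: 38.22
eef_pos: [0.4044, -0.3069, 0.0502]
orientation: [0.0, -0.552, 0.834, -0.0]
force: [-0.8, 0.5, 3.4]
opening: 0.249
```

step_arm(
  targets=[0,0,0,0,0,0,0,0,0,0,0,0,0,0,0,0,0,0,0,0,0,0,0,0,0,0,0,0,0,0,0,0,-0.01,0,0,0,0,0,-0.025,0,0,0,0,0,-0.035,0,0,0,0,0,-0.05,0,0,0,0,0,-0.06,0,0,0,0,0,0,0,0,0,0,0,0,0,0,0],
  jaw=0.0912,
)

```text
t: 39.72
eef_pos: [0.4041, -0.3067, 0.2303]
orientation: [0.0, -0.552, 0.834, -0.0]
force: [-0.6, 0.6, -1.0]
opening: 0.999
```

```bash
python3 go.py .4 -.0 .2 -113;  python3 - <<'E'
from cell import env
import cv2,numpy as np
a=env.read_camera('scene')['frame'][110:290,180:420]
cv2.imwrite('pics/g14.png',cv2.resize(a,None,fx=3,fy=3,interpolation=cv2.INTER_CUBIC))
E
```

```text
t 39.725 pos [ 0.4041 -0.3067  0.2303] yaw -112.93 tilt 0.03 open 91.1 F [-0.6  0.6 -1. ] q6 1.28
tool delta [-0.2809  0.1233  0.0302] norm 0.3082
turn z 0.0012
```

View pics/g14.png

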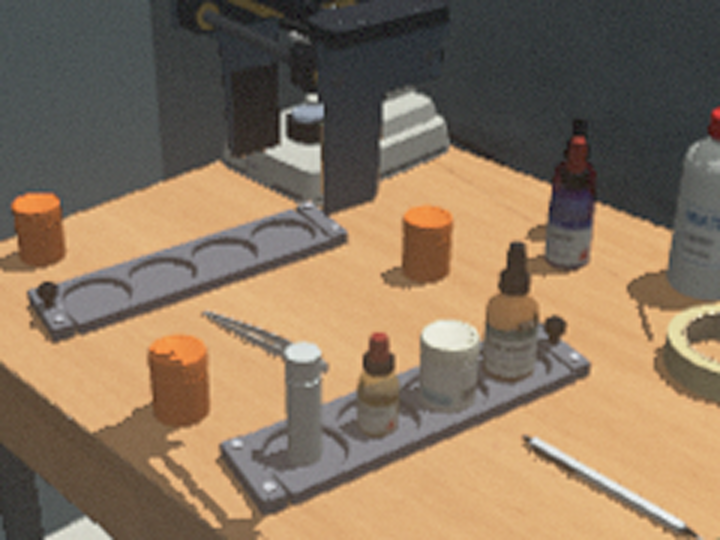

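step_arm(
  targets=[0.03,0,0,0,0,0,0.03,0,0,0,0,0,0.03,0,0,0,0,0,0.03,0,0,0,0,0,0.03,0,0,0,0,0,0.03,0,0,0,0,0,0.03,0,0,0,0,0,0.03,0,0,0,0,0,0.03,0,0,0,0,0,0.03,0,0,0,0,0,0,0,0,0,0,0,0,0,0,0,0,0],
)

```text
t: 41.28
eef_pos: [0.2873, -0.5826, 0.2292]
orientation: [0.0, -0.552, 0.834, 0.001]
force: [0.3, -0.4, 0.6]
opening: 1.0
```

Run:
```python
from cell import env
from obj import *
s=env.sense();print(s['t'],s['force'].round(1))
T=env.read_camera('top');S=env.read_camera('scene')
R=pickle.load(open('racks.pkl','rb'))['empty']
for i,n in enumerate(['big_dropper_mid','jar_mid','small_dropper_mid','tube_mid']):
    x=.093-.062*i;p0=(R[0]+x*np.cos(R[2]),R[1]+x*np.sin(R[2]));v=[]
    for p in(T,S):
        for r in env.trace(p,n):
            ys,xs=np.nonzero(r['region']);u=proj(p,[*p0,.04])[0]
            if np.hypot(xs.mean()-u[0],ys.mean()-u[1])<15:v.append((p,r['region']));break
    if v:
        o,f=fit(v,n,p0);print(n,len(v),'off pocket mm',((o-p0)*1e3).round(1),round(f,3))
    else: print(n,'none')
cv2.imwrite('pics/end_t.png',T['frame']);cv2.imwrite('pics/end_t2.png',cv2.resize(T['frame'][120:320,110:400],None,fx=2.7,fy=2.7,interpolation=cv2.INTER_CUBIC))
```

```text
41.275 [ 0.3 -0.4  0.6]
big_dropper_mid 2 off pocket mm [1.9 2.6] 0.342
jar_mid none
small_dropper_mid 2 off pocket mm [ 0.4 -0.3] 0.2
tube_mid 2 off pocket mm [ 0.9 -1.1] 0.176
```

View pics/end_t2.png

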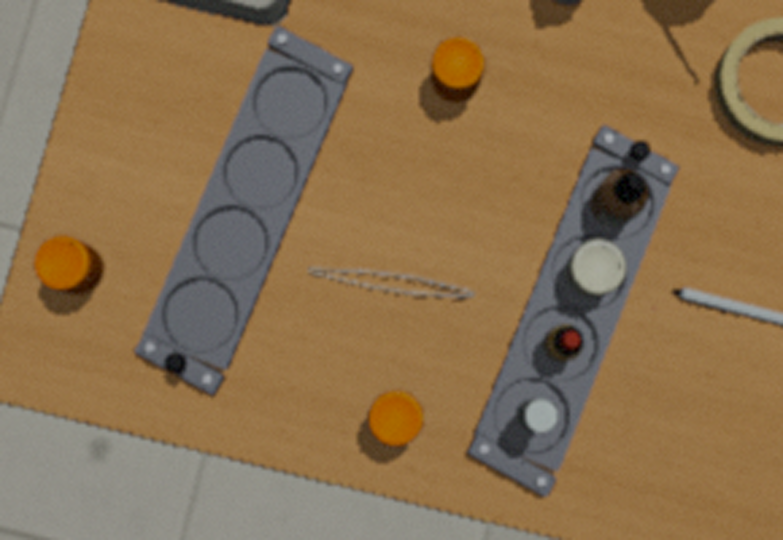

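```bash
python3 -c "
from cell import env
print(env.sense()['t']);print(env.sign_off())"
```

```text
41.775
the job is handed in; nothing more can be done
None
```

All four containers are in the empty rack, upright in their pockets and in order from its knob: big dropper, white jar, small dropper, tube. I moved them one at a time in that order and handed the job in at about 42 s, with the gripper open and clear of everything.

**Last checks:**
- The final pictures from above and from the side show the loaded rack empty, and each container standing in its pocket. The forceps, pen and orange jars look undisturbed.
- Fitting outlines to the last images put the big dropper about 3 mm, the small dropper about 0.5 mm and the tube about 1.5 mm from their pocket centres.
- Forces read after each move stayed below about 4 N.

**What failed or disagreed:**
- The outline network found no jar in the final pictures, so I checked the jar by eye only.
- My fit of each rack's outline missed its corners by up to about 2.4 pixels (5 mm). The pocket circles matched to about 1.5 mm, so I placed the containers by the pockets.

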